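Clamp a glued model girder in the cranked glue-up vise

ROBOT

A 6-joint arm with a two-finger parallel gripper is mounted at the origin on the work surface. World frame = base frame: x ahead of the robot, y to its left, z up, the work surface at z = 0. Lengths are in m, angles in degrees, forces in N, time in s.
With the tool pointing down it reaches from about 0.375 to 0.9 m from the base axis. Payload 3.1 kg.
Tool frame: the origin (TCP) lies at the very end of the fingers, on their centre line; the grasp point (between the pads) lies 19 mm behind it (bot.hold_point_z is the z of the grasp point in the tool frame, in m); z points along the fingers, y is the line along which they close (so a half turn about z gives the same grasp; the last joint's range is limited). The gripper opens to 87 mm and grips with 3 to 60 N. Pads are 19 mm wide; open, the fingers measure 117 mm over their backs; the gripper's body (75 mm by 190 mm) begins 51 mm behind the grasp point.
Start: joints at [-10.227, 30.224, 82.088, -0, 67.689, -10.227], TCP at [0.625, 0, 0.223] pointing down, gripper open.
Joint ranges: [-176.69, 176.69], [-43.24, 126.21], [12.49, 139.97], [-82, 262], [0, 151.66], [-163.58, 163.58]. Speed limits (degrees/s): [159.86, 159.86, 180, 180, 180, 180].

INTERFACE

Orientations are given as a 3x3 rotation matrix whose columns are the frame's x, y, z axes.
In Python, from rig import bot, capture, camera_model gives the robot as it stands.
- The arm moves only by the tool apply_moves, never from a script. Its argument "plan" is text: rows parted by semicolons, each of 6 numbers parted by spaces: the shift along the tool's x, y, z in units of 0.05 m (1.0 is 0.05 m), then the turn, a rotation vector about the tool's x, y, z in units of 360 degrees (1.0 is 360 degrees). In form: dx dy dz ax ay az; .... A call has 1 to 10 rows; each row shifts and turns the commanded pose from where the row before left it, along the tool's axes as they then stand; what a row does not reach is not made up. A row lasts 1/12 s, in which the tool goes at most 41.7 mm and 7.16 degrees, less where a joint would pass 70% of its speed; a pose out of reach is approached as far as the arm can. A call with a number of a shift or a turn outside -1 to 1 is refused whole. A call with a gripper value outside its range is refused whole. "gripper" is the gripper command: -1 is shut, 1 is fully open, values between are in proportion, set as the call begins (left out, the last holds). The fingers move at their own pace and stop on an object; the grip force is fixed at half the most. Time passes only in rows, so rows that do not move let the fingers close. It gives the time, the measured TCP pose, the force, the opening and the grip force at its end, in the units of the state.
- bot.read_state(): the state, without advancing time (a new reading comes with each control period).
- capture(name): name is "scene" or "side" or "wrist"; returns the picture (384x512x3 uint8, red, green, blue); there is no depth.
- camera_model(name): a dict with "vertical_fov" (degrees; the focal length in pixels is half the picture's height over the tangent of half this angle, whatever the lens; pixels are square), "cx", "cy" (the principal point, pixels), "position" and "rotation" of the camera in the world; the wrist camera has in their place "hand_eye" (4x4, takes a point from camera to tool coordinates, whose origin is the TCP and whose axes are the flange's). Camera axes: x right, y down, z forward; pixel columns grow to the right and rows downward; lengths in m; the calibration is good to about 2 mm. A picture is of the moment at which its call begins: read the wrist's pose just before it. camera_model takes no time and is no camera call.
- bot.hand_in(): hands the job in; it is judged then, once.
The state is a dict: "time_s": time; "joint_positions": joint angles; "qvel": joint speeds; "tau": joint torques, N m; "position": TCP position; "tcp_rot": TCP orientation; "force": force on the tool from outside, world axes, zero at the start; "moment": the same for the moment, N m; "opening": opening from 0.0 (shut) to 1.0 (fully open); "grasp_force": force on a finger pad.
Only numpy, scipy, OpenCV 4.12 (cv2) and the standard library are available. Lean on these libraries where they do the work, as an engineer would, in place of code of your own. Each camera call takes 0.05 s, during which the arm holds its last target. There are 200 camera calls.

TASK

Clamp the freshly glued, yellow-braced girder in the blue vise: stand it upright on the bed between orange pad and dark stop, lengthwise along the jaws and roughly centred, and let go. Then swing the folded crank handle fully out, push it in along its own length until it latches, and wind the wheel clockwise until the orange pad presses on the girder and is pushed back about 6 mm on its springs, never right to its limit. Leave the crank out and latched, let go of everything, and leave the glue, tape, weight, screwdriver and bolt where they are.

Things in the scene. Friction and masses are not known exactly. Their poses are not given: they have to be found in the camera images.
- vise: Blue glue-up vise, fixed. Origin: middle of its underside; z up, x away from the robot at yaw 0, y left. Right part (x +-90, y -190 to 70 mm): plate whose top, z = 30 mm, is the vise bed; jaws 130 mm long in x rise to z = 54 mm, 24 mm above the bed. Left part: gearbox with the crank wheel at y = 130 mm.
- light (a point): Centre of the underside of the white work light bar (50 mm in the vise's x, 120 mm in y, 26 mm thick) that hangs over the crank wheel; its post stands at x = 118, y = 195 mm of the vise. It blocks an upright tool at the crank: come tilted 35 degrees, along the wheel's axis, the wrist leaning back towards the vise's -x.
- stop: Dark steel fixed stop bolted to the vise bed, 130 x 30 x 24 mm, origin in the middle of its underside, on the bed; same axes as the vise. Its clamping face is 15 mm to its +y side. Where along the vise's y it is bolted differs from time to time.
- pad_face (a point): Centre of the clamping face of the orange sprung pad (130 mm long in the vise's x, 10 mm thick), looking to the vise's -y at the stop. Axes as the vise. Winding moves it towards the stop, 40 mm per turn; once the girder is held it is pressed back on its springs, 0.7 N per mm. Gap to the stop at the start: 60 to 74 mm.
- girder: Model bridge box girder, wood with yellow stick bracing, 160 long (its x), 30 wide (y), 60 mm tall (z); 0.15 kg or so; origin in the middle of its underside. Either end may be first. It slides easily on the bed and squares itself when the pad pushes it against the stop.
- hub (a point): Centre of the upper face of the crank wheel, an aluminium disc of radius 80 mm, 12 mm thick. z is the wheel's axis, out of the disc: it leans 35 degrees from vertical towards the vise's -x. These axes turn with the wheel. At the start x points away from the robot, uphill.
- pivot (a point): Fold pivot of the crank handle, in a yoke on the wheel: 62 mm from the axis on the side of the hub's -x, 26 mm above the disc's upper face. The axes are those of the hub; the pivot pin lies along y.
- handle_mid (a point): Middle of the black grip of the handle, a cylinder 24 mm thick, 70 mm long, that spins freely about its length, so the crank turns without turning the tool. 71 mm from the pivot, 55 mm once latched; x points along the handle, away from the pivot. Folded, it lies over the hub with 14 mm of air under it; swung out, it stands along the wheel's axis.
- crank (a joint): Fold angle of the crank handle, rad: 0 folded flat across the wheel, 1.571 fully out (end stop), parallel to the wheel's axis. It swings with light friction, 2 to 3 N at the grip.
- latch (a joint): How far the handle (black grip with red foot) is pushed in along its length towards the pivot, m: 0 unlatched, 0.016 fully in. It goes in only when the handle is fully out, takes 5 to 10 N, and stays. Then the handle cannot fold and the wheel is free; before that a red pin under the wheel blocks it.
- wheel (a joint): Turn of the crank wheel, rad, 0 at the start and positive clockwise as seen from above the wheel; limit 9.5. 2 to 4 N at the grip; stays where it is left.
- pad (a joint): How far the orange pad is pressed back on its springs, m: 0 free, 0.014 its limit.
- glue: White glue bottle with orange cap, 54 mm in diameter, 150 mm tall, standing at the far side; origin under its centre. Leave alone.
- tape: Black roll of tape, 60 mm across, 24 mm high, lying near the robot; origin under its centre. Leave alone.
- weight: Steel test weight, cylinder 56 mm in diameter, 70 mm tall; origin under its centre. Leave alone.
- driver: Screwdriver lying on the left; leave alone.
- bolt: Big bolt standing on its head, 30 mm across, 81 mm tall; origin under its centre. Leave alone.
Mind the look-alikes: they are no part of the job. Several things have the shape of the girder; the one meant has the colours described above.

How it is judged:
By the outcome, as a careful person would: the job done as asked, in the order asked, and still so for the second after the job is handed in, with the robot touching nothing.
It also fails if it takes over 72 s, if anything falls off the work surface, if the arm or the gripper's body presses on something with over 40 N, if the wrist force passes 120 N, or if a joint passes its speed limit or range.

## Working session

There is one attempt and no reset: what is moved stays moved. The work goes in short steps, Python scripts to look and compute and a tool call to move; the robot and the scene stay as the last step left them, time stands still between calls to the robot, and variables do not carry over. Pictures are saved under pics/ and viewed, at most 10 in all, crops included, and the job is handed in when it is done.

Besides the shell and the picture viewer there is one more tool, called after ">>>" as name(argument=value, ...), one argument or row to a line, values as JSON. apply_moves: Moves the arm, as the interface text tells. Its arguments: {"type":"object","properties":{"plan":{"type":"string"},"gripper":{"type":"number"}},"required":["plan"]}

```bash
ls; mkdir -p pics
python3 - <<'E'
from rig import bot,capture,camera_model
import cv2,numpy as np
a=capture("scene");b=capture("side");
np.save("scene.npy",a);np.save("side.npy",b)
im=np.vstack([a,b])[:,:,::-1]
cv2.imwrite("pics/scene.png",cv2.resize(a[:,:,::-1],(800,600)));cv2.imwrite("pics/side.png",cv2.resize(b[:,:,::-1],(800,600)))
for n in("scene","side","wrist"):print(n,camera_model(n))
print(bot.read_state(),bot.hold_point_z)
E
```

```text
pics
scene {'vertical_fov': 43.820194137130166, 'cx': 251.8854734538285, 'cy': 190.94971481478663, 'position': array([1.02060865, 0.77678613, 1.67118442]), 'rotation': array([[-0.85801312,  0.41867631, -0.29752922],
       [ 0.51340261,  0.71624077, -0.47266999],
       [ 0.01520683, -0.55830933, -0.82949348]])}
side {'vertical_fov': 53.31025448139218, 'cx': 251.19478293384793, 'cy': 189.52563441323147, 'position': array([ 0.28664495, -1.03890668,  1.00597671]), 'rotation': array([[ 0.97994872, -0.1007769 ,  0.1718852 ],
       [-0.19812014, -0.58456264,  0.78678773],
       [ 0.02118764, -0.80506555, -0.59280734]])}
wrist {'vertical_fov': 62.34348694248019, 'cx': 251.42909184420276, 'cy': 186.52406739073157, 'hand_eye': array([[-3.94143183e-04, -9.68029973e-01, -2.50834241e-01,
         6.75443367e-02],
       [ 9.99999879e-01, -3.07605063e-04, -3.84206776e-04,
         3.95345450e-04],
       [ 2.94765793e-04, -2.50834362e-01,  9.68029977e-01,
        -1.62551492e-01],
       [ 0.00000000e+00,  0.00000000e+00,  0.00000000e+00,
         1.00000000e+00]])}
{'time_s': 0.1, 'joint_positions': array([-1.02287975e+01,  3.02736937e+01,  8.21469258e+01, -9.45021354e-04,
        6.76886377e+01, -1.02269354e+01]), 'qvel': array([-0.02093566, -0.1507066 , -0.2593179 , -0.05815168,  0.11028192,
        0.04228124]), 'tau': array([-3.02360622e-04, -4.40987206e+01, -1.77151054e+01,  6.34850166e-02,
        5.34114777e-02, -3.85449334e-05]), 'position': array([6.24364682e-01, 1.22997100e-04, 2.21680660e-01]), 'tcp_rot': array([[ 2.65271053e-05,  9.99998234e-01, -1.87929784e-03],
       [ 9.99999947e-01, -2.59189921e-05,  3.23608919e-04],
       [ 3.23559638e-04, -1.87930632e-03, -9.99998182e-01]]), 'force': array([0.06380867, 0.43410707, 0.26167788]), 'moment': array([-0.02617672, -0.02013663, -0.01070135]), 'grasp_force': 0.0, 'opening': 0.9981415094591587} -0.0187
```

View pics/scene.png

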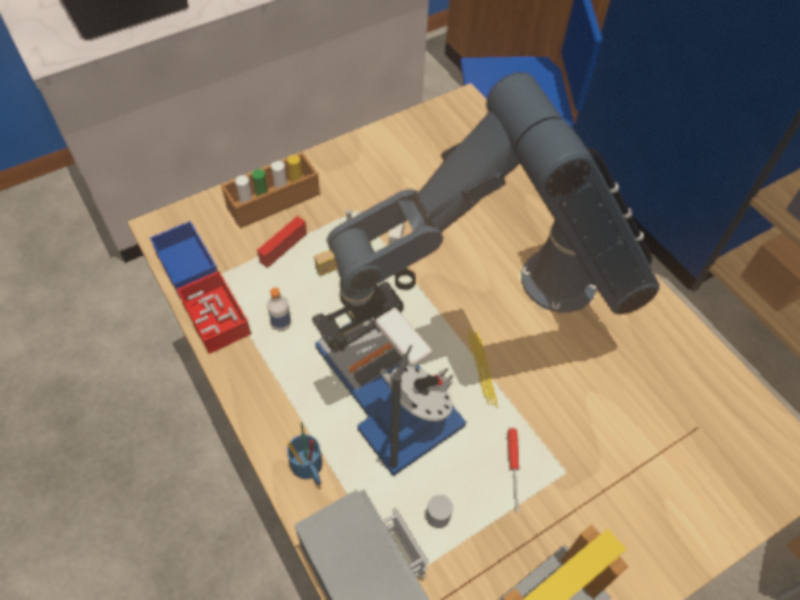

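View pics/side.png

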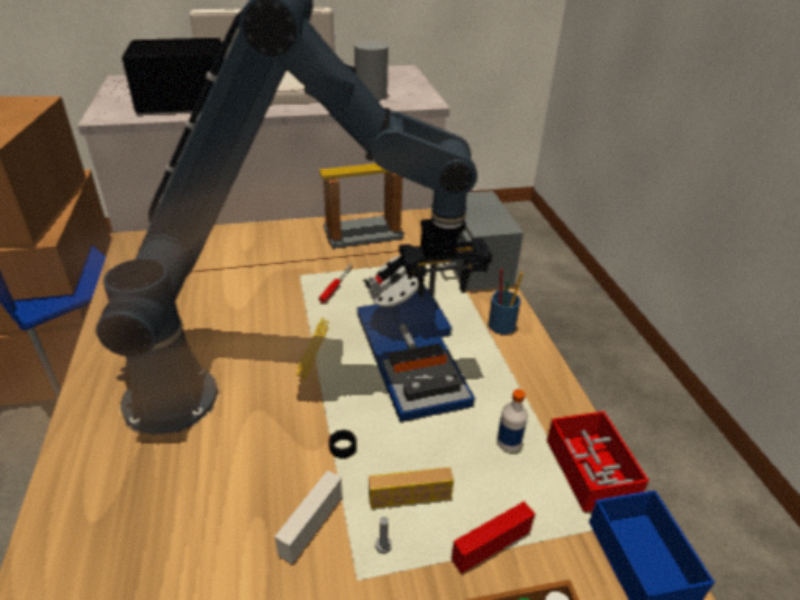

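The side view shows the wood/yellow girder standing at about (410,488) in the 800×600 picture. The vise is at about (415,360), with the dark stop on its right. White and red look-alikes lie nearby.

```bash
cat > h.py <<'E'
import numpy as np,cv2
from rig import bot,capture,camera_model
def cam(n,st=None):
    m=camera_model(n);f=192/np.tan(np.radians(m["vertical_fov"])/2)
    if n=="wrist":
        st=st or bot.read_state();T=np.eye(4);T[:3,:3]=st["tcp_rot"];T[:3,3]=st["position"];T=T@m["hand_eye"]
        return T[:3,:3],T[:3,3],f,m["cx"],m["cy"]
    return m["rotation"],m["position"],f,m["cx"],m["cy"]
def ray(c,uv):
    R,p,f,cx,cy=c;d=R@np.array([(uv[0]-cx)/f,(uv[1]-cy)/f,1]);return p,d/np.linalg.norm(d)
def onz(c,uv,z):
    p,d=ray(c,uv);return p+d*(z-p[2])/d[2]
def proj(c,P):
    R,p,f,cx,cy=c;q=R.T@(np.asarray(P)-p);return np.array([cx+f*q[0]/q[2],cy+f*q[1]/q[2]])
def tri(cs,uvs):
    A=np.zeros((3,3));b=np.zeros(3)
    for c,uv in zip(cs,uvs):
        p,d=ray(c,uv);M=np.eye(3)-np.outer(d,d);A+=M;b+=M@p
    return np.linalg.solve(A,b)
E
python3 - <<'E'
from h import *
b=np.load("side.npy");c=cam("side")
S=1/1.5625
for n,uv,z in [("girder base L",(370,506),0),("girder base R",(454,500),0),("top L back",(370,478),.06),("top R back",(452,469),.06),("viseRnear",(472,402),.0),("viseLnear",(400,418),.0),("viseRfar",(450,330),0),("viseLfar",(358,307),.03),("bed Rn",(470,395),.03),("tape",(343,450),0),("bolt",(384,550),0),("stopTop",(433,375),.054)]:
    print(n,onz(c,np.array(uv)*S,z).round(3))
cv2.imwrite("pics/sc.png",cv2.resize(b[180:370,170:380,::-1],(800,724),interpolation=cv2.INTER_CUBIC)[:600])
E
```

```text
girder base L [ 0.401 -0.363  0.   ]
girder base R [ 0.564 -0.38   0.   ]
top L back [ 0.404 -0.344  0.06 ]
top R back [ 0.563 -0.352  0.06 ]
viseRnear [ 0.677 -0.137  0.   ]
viseLnear [ 0.504 -0.155  0.   ]
viseRfar [0.698 0.122 0.   ]
viseLfar [0.469 0.224 0.03 ]
bed Rn [ 0.668 -0.142  0.03 ]
tape [ 0.368 -0.22   0.   ]
bolt [ 0.411 -0.457  0.   ]
stopTop [ 0.594 -0.089  0.054]
```

View pics/sc.png

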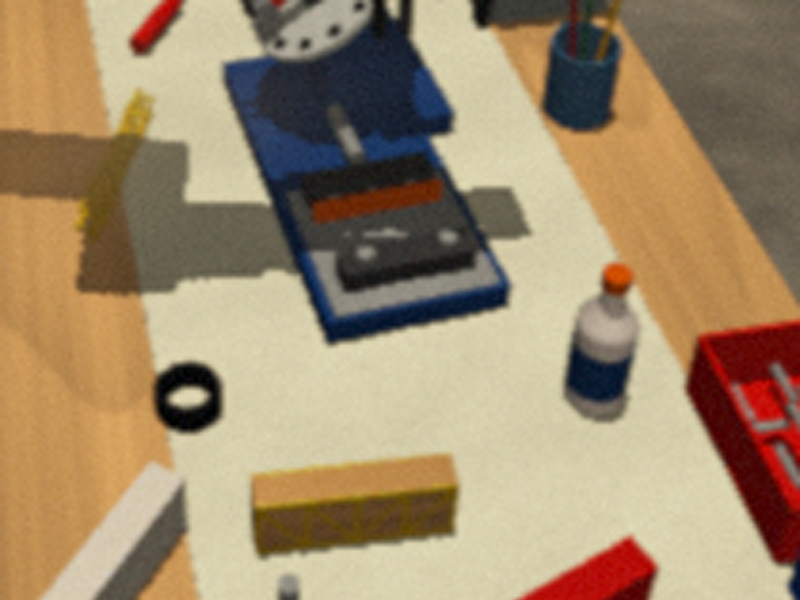

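>>> apply_moves(
  plan="-0.72 -0.27 0 0 0 0;-0.72 -0.27 0 0 0 0;-0.72 -0.27 0 0 0 0;-0.72 -0.27 0 0 0 0;-0.72 -0.27 0 0 0 0;-0.72 -0.27 0 0 0 0;-0.72 -0.27 0 0 0 0;-0.72 -0.27 0 0 0 0;-0.72 -0.27 0 0 0 0;-0.72 -0.27 0 0 0 0",
)

```text
time_s: 0.93
position: [0.4888, -0.3613, 0.2221]
tcp_rot: [[0.0, 1.0, -0.001], [1.0, -0.0, 0.001], [0.001, -0.001, -1.0]]
force: [0.3, -0.2, -0.6]
opening: 1.001
grasp_force: 0.0
```

>>> apply_moves(
  plan="0 0 0 0 0 -0.018;0 0 0 0 0 -0.019;0 0 0 0 0 -0.019;0 0 0 0 0 -0.019;0 0 0 0 0 -0.019;0 0 0 0 0 -0.019;0 0 0 0 0 -0.019;0 0 0 0 0 -0.019;0 0 0 0 0 -0.019;0 0 0 0 0 -0.019",
)

```text
time_s: 1.77
position: [0.4897, -0.3597, 0.222]
tcp_rot: [[-0.93, 0.369, -0.001], [0.369, 0.93, 0.001], [0.001, 0.001, -1.0]]
force: [0.0, -0.3, 0.4]
opening: 0.997
grasp_force: 0.0
```

>>> apply_moves(
  plan="0 0 0 0 0 -0.019;0 0 0 0 0 -0.019;0 0 0 0 0 -0.019;0 0 0 0 0 0;0 0 0 0 0 0",
)

```text
time_s: 2.18
position: [0.4898, -0.3597, 0.2221]
tcp_rot: [[-1.0, 0.028, -0.001], [0.028, 1.0, 0.001], [0.001, 0.001, -1.0]]
force: [0.2, -0.4, -0.3]
opening: 1.001
grasp_force: 0.0
```

Run:
```python
from h import *
st=bot.read_state();a=capture("wrist");s=capture("scene");d=capture("side")
np.save("w1.npy",a);np.save("scene2.npy",s);np.save("side2.npy",d)
print(st["position"],st["tcp_rot"].round(3),st["joint_positions"].round(1))
sc=cv2.resize(s[150:310,190:310,::-1],(450,600),interpolation=cv2.INTER_CUBIC)
w=cv2.resize(a[:,:,::-1],(350,262));w=np.vstack([w,cv2.resize(d[150:280,190:330,::-1],(350,338))])
cv2.imwrite("pics/c2.png",np.hstack([sc,w]))
```

```text
[ 0.48978711 -0.35973436  0.22214978] [[-1.     0.028 -0.001]
 [ 0.028  1.     0.001]
 [ 0.001  0.001 -1.   ]] [ -46.8   28.9   84.7    0.    66.5 -135.2]
```

View pics/c2.png

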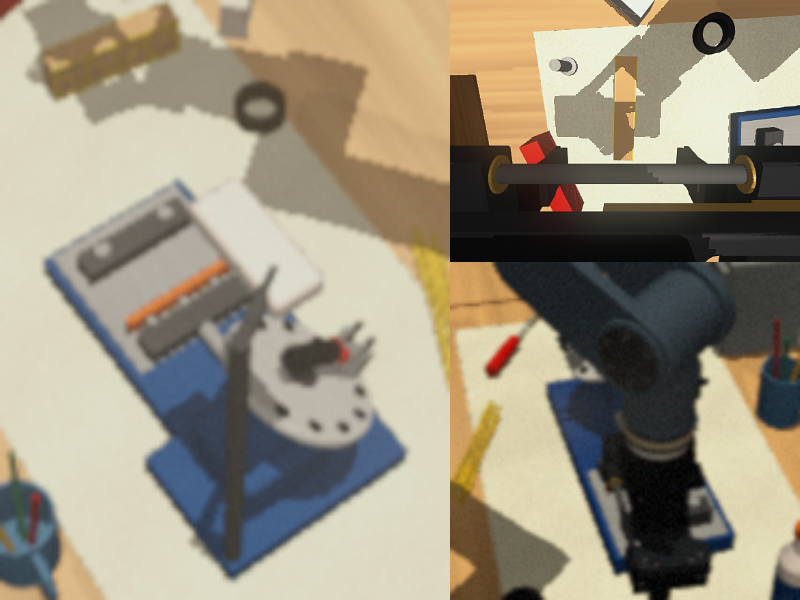

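The scene crop shows the vise plate, with end corners at about (47,262) and (180,182). The stop is at about (135,238), the orange pad at (177,293), the light bar at (255,243) and the handle at (318,357). The wrist view has the girder upright at x 613–637, y 57–160.

Run:
```python
from h import *
cs=cam("scene")
f=lambda p:(190+p[0]*120/450-.5,150+p[1]*160/600-.5)
P={n:onz(cs,f(p),z) for n,p,z in [("A x+ y-",(48,260),.03),("B x- y-",(180,183),.03),("A0",(48,268),0.0),("stopfaceL top x+",(93,282),.054),("stopface x-",(201,220),.054),("padtop x+",(128,325),.054),("padtop x-",(224,263),.054),("gb y+ x+",(232,578),0.0),("gb x- y+",(405,460),0.0)]}
for n in P:print(n,P[n].round(4))
d=P["B x- y-"]-P["A x+ y-"];print(np.linalg.norm(d),np.degrees(np.arctan2(-d[1],-d[0])))
# girder
a=np.load("w1.npy");st=bot.read_state();cw=cam("wrist")
hsv=cv2.cvtColor(a,cv2.COLOR_RGB2HSV);m=((hsv[...,1]>95)&(hsv[...,0]>8)&(hsv[...,0]<30)).astype(np.uint8)
m[:,:200]=0;m[:,320:]=0;m[:70]=0;m[238:]=0
m=cv2.morphologyEx(m,cv2.MORPH_OPEN,np.ones((3,3)))
c=max(cv2.findContours(m,0,2)[0],key=cv2.contourArea)
r=cv2.minAreaRect(c);print(r)
b=cv2.boxPoints(r);Q=np.array([onz(cw,p,.06) for p in b]);print(b.round(1),Q.round(4),Q.mean(0))
```

```text
A x+ y- [ 0.6711 -0.1432  0.03  ]
B x- y- [ 0.5015 -0.157   0.03  ]
A0 [ 0.6693 -0.1512  0.    ]
stopfaceL top x+ [ 0.6482 -0.0827  0.054 ]
stopface x- [ 0.5133 -0.0914  0.054 ]
padtop x+ [ 0.6414 -0.02    0.054 ]
padtop x- [ 0.5192 -0.0335  0.054 ]
gb y+ x+ [0.6768 0.248  0.    ]
gb x- y+ [0.4624 0.2304 0.    ]
0.17010831983711475 4.647118777616056
((255.62106323242188, 158.17320251464844), (32.241676330566406, 152.36973571777344), 1.301952600479126)
[[237.8 234. ]
 [241.2  81.6]
 [273.5  82.4]
 [270.  234.7]] [[ 0.5596 -0.3775  0.06  ]
 [ 0.4003 -0.368   0.06  ]
 [ 0.4018 -0.3366  0.06  ]
 [ 0.5614 -0.342   0.06  ]] [ 0.48076968 -0.3560328   0.06      ]
```

>>> apply_moves(
  plan="0.18 0.06 0.6 0 0 0.003;0 0 0.75 0 0 0;0 0 0.75 0 0 0;0 0 0.7 0 0 0;0 0 0.5 0 0 0;0 0 0.3 0 0 0;0 0 0.18 0 0 0;0 0 0 0 0 0",
  gripper=1,
)

```text
time_s: 3.0
position: [0.4801, -0.3558, 0.0315]
tcp_rot: [[-0.999, 0.045, -0.003], [0.045, 0.999, 0.003], [0.003, 0.003, -1.0]]
force: [0.5, 0.8, 0.2]
opening: 0.998
grasp_force: 0.0
```

>>> apply_moves(
  plan="0 0 0 0 0 0;0 0 0 0 0 0;0 0 0 0 0 0;0 0 0 0 0 0;0 0 0 0 0 0;0 0 0 0 0 0;0 0 0 0 0 0;0 0 0 0 0 0",
  gripper=-1,
)

```text
time_s: 3.67
position: [0.4811, -0.3568, 0.0338]
tcp_rot: [[-0.999, 0.044, 0.0], [0.044, 0.999, -0.0], [-0.0, -0.0, -1.0]]
force: [-0.4, 0.2, 0.7]
opening: 0.476
grasp_force: 0.0
```

>>> apply_moves(
  plan="0 0 0 0 0 0;0 0 0 0 0 0;0 0 0 0 0 0;0 0 0 0 0 0",
)

```text
time_s: 4.0
position: [0.481, -0.3565, 0.0335]
tcp_rot: [[-0.999, 0.044, -0.0], [0.044, 0.999, 0.001], [0.0, 0.001, -1.0]]
force: [-0.3, 0.4, 0.7]
opening: 0.345
grasp_force: 29.8
```

>>> apply_moves(
  plan="0 0 -0.2 0 0 0;0 0 -0.5 0 0 0;0 0 -0.7 0 0 0;0 0 -0.6 0 0 -0.01;0 0 0 0 0 -0.01",
)

```text
time_s: 4.42
position: [0.4841, -0.3599, 0.1402]
tcp_rot: [[-0.996, -0.085, 0.008], [-0.085, 0.996, -0.009], [-0.008, -0.01, -1.0]]
force: [1.0, -0.7, -0.8]
opening: 0.346
grasp_force: 29.8
```

>>> apply_moves(
  plan="-0.2 0.4 0 0 0 0;-0.3 0.7 0 0 0 0;-0.3 0.7 0 0 0 0;-0.3 0.7 0 0 0 0;-0.3 0.7 0 0 0 0;-0.3 0.7 0 0 0 0;-0.3 0.7 0 0 0 0;-0.29 0.7 0 0 0 0;-0.2 0.5 0 0 0 0;0 0 0 0 0 0",
)

```text
time_s: 5.25
position: [0.5822, -0.0522, 0.1339]
tcp_rot: [[-0.996, -0.087, 0.001], [-0.087, 0.996, 0.002], [-0.001, 0.002, -1.0]]
force: [0.3, -0.4, -1.7]
opening: 0.346
grasp_force: 29.8
```

>>> apply_moves(
  plan="0 0 0 0 0 0;0 0 0 0 0 0",
)

```text
time_s: 5.42
position: [0.5812, -0.0578, 0.1337]
tcp_rot: [[-0.997, -0.082, -0.0], [-0.082, 0.997, -0.001], [0.0, -0.001, -1.0]]
force: [-0.3, -0.8, -2.6]
opening: 0.342
grasp_force: 29.8
```

Run:
```python
from h import *
st=bot.read_state();a=capture("wrist");s=capture("scene")
np.save("w2.npy",a);np.save("scene3.npy",s)
print(st["position"],st["tcp_rot"].round(3))
cw=cam("wrist",st)
# predicted points of vise from scene estimate
y=np.radians(4.5);R=np.array([[np.cos(y),-np.sin(y)],[np.sin(y),np.cos(y)]]);o=np.array([.5715,.0394])
for x,yy,z in [(-90,-190,30),(-90,70,30),(-65,-126,54),(-65,-66,54)]:
    p=o+R@np.array([x,yy])/1000;print((x,yy),proj(cw,[*p,z/1000]).round(0))
cv2.imwrite("pics/w2.png",cv2.resize(a[:,:,::-1],(800,600)))
```

```text
[ 0.58124613 -0.0578349   0.13367939] [[-0.997 -0.082 -0.   ]
 [-0.082  0.997 -0.001]
 [ 0.    -0.001 -1.   ]]
(-90, -190) [136.  73.]
(-90, 70) [464.  74.]
(-65, -126) [215. 105.]
(-65, -66) [296. 106.]
```

View pics/w2.png

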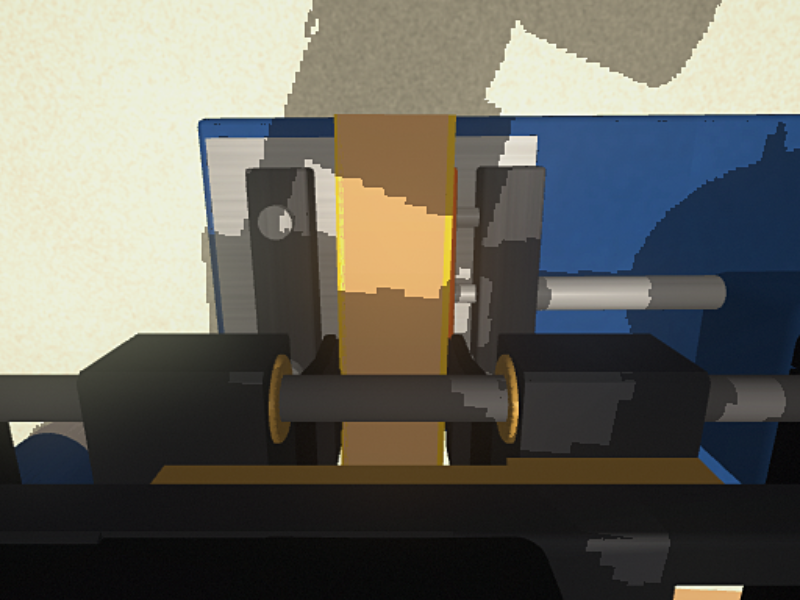

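The wrist view shows the stop's face edge running (313,168)→(320,335) and the back of the orange pad at x≈457. The held girder lies between them, and its top edges are at x 336 and 455.

Run:
```python
from h import *
st=bot.read_state();cw=cam("wrist",st);k=1/1.5625
Q=lambda u,v,z:onz(cw,(u*k,v*k),z)
P={"stop a":Q(313,168,.054),"stop b":Q(320,335,.054),"stop back":Q(246,168,.054),"pad back a":Q(457,168,.054),"pad back b":Q(452,330,.054),"carrier a":Q(543,168,.054),"bed corner":Q(200,120,.03),"g tl":Q(335,115,.162),"g tr":Q(456,115,.162),"g bl":Q(340,465,.162),"g br":Q(446,465,.162)}
y=np.radians(4.6);ex=np.array([np.cos(y),np.sin(y)]);ey=np.array([-np.sin(y),np.cos(y)])
for n,p in P.items():d=p[:2]-st["position"][:2];print(n,p.round(4),"vise-axes rel TCP",(ex@d).round(4),(ey@d).round(4))
```

```text
stop a [ 0.5188 -0.1026  0.054 ] vise-axes rel TCP -0.0657 -0.0386
stop b [ 0.6022 -0.0957  0.054 ] vise-axes rel TCP 0.0179 -0.0384
stop back [ 0.5213 -0.1343  0.054 ] vise-axes rel TCP -0.0657 -0.0704
pad back a [ 0.5134 -0.0346  0.054 ] vise-axes rel TCP -0.0657 0.0296
pad back b [ 0.594  -0.0281  0.054 ] vise-axes rel TCP 0.0152 0.0296
carrier a [0.5101 0.0061 0.054 ] vise-axes rel TCP -0.0657 0.0704
bed corner [ 0.5002 -0.1646  0.03  ] vise-axes rel TCP -0.0892 -0.0989
g tl [ 0.5028 -0.0807  0.162 ] vise-axes rel TCP -0.0799 -0.0156
g tr [ 0.5004 -0.0499  0.162 ] vise-axes rel TCP -0.0799 0.0154
g bl [ 0.6044 -0.0741  0.162 ] vise-axes rel TCP 0.0219 -0.017
g br [ 0.6018 -0.0416  0.162 ] vise-axes rel TCP 0.0219 0.0155
```

>>> apply_moves(
  plan="0 -0.19 0 0 0 0;0 0 0.3 0 0 0;0 0 0.4 0 0 0;0 0 0.3 0 0 0;0 0 0.2 0 0 0;0 0 0.1 0 0 0;0 0 0.06 0 0 0;0 0 0 0 0 0;0 0 0 0 0 0",
)

```text
time_s: 6.27
position: [0.5828, -0.0675, 0.0661]
tcp_rot: [[-0.997, -0.081, 0.001], [-0.081, 0.997, -0.0], [-0.001, -0.001, -1.0]]
force: [0.6, -0.7, -2.2]
opening: 0.34
grasp_force: 29.8
```

>>> apply_moves(
  plan="0 0 0.04 0 0 0;0 0 0.02 0 0 0;0 0 0 0 0 0",
)

```text
time_s: 6.52
position: [0.583, -0.0672, 0.0635]
tcp_rot: [[-0.997, -0.082, 0.002], [-0.082, 0.997, -0.001], [-0.002, -0.001, -1.0]]
force: [-0.6, -0.8, 1.7]
opening: 0.343
grasp_force: 29.8
```

>>> apply_moves(
  plan="0 0 0 0 0 0;0 0 0 0 0 0;0 0 0 0 0 0;0 0 0 0 0 0;0 0 0 0 0 0",
  gripper=0.2,
)

```text
time_s: 6.93
position: [0.5823, -0.067, 0.0626]
tcp_rot: [[-0.997, -0.082, 0.0], [-0.082, 0.997, -0.0], [-0.0, -0.0, -1.0]]
force: [-0.1, 0.0, -1.0]
opening: 0.579
grasp_force: 0.0
```

>>> apply_moves(
  plan="0 0 -0.2 0 0 0;0 0 -0.5 0 0 0;0 0 -0.7 0 0 0;0 0 -0.7 0 0 0;0 0 -0.3 0 0 0;0.6 0 -0.2 0 0 0;0.8 0 -0.1 0 0 0;0.8 0 0 0 0 0;0.6 0 0 0 0 0;0 0 0 0 0 0",
)

```text
time_s: 7.77
position: [0.435, -0.0764, 0.1975]
tcp_rot: [[-0.997, -0.08, -0.008], [-0.08, 0.997, 0.003], [0.008, 0.004, -1.0]]
force: [-0.1, 0.8, -1.0]
opening: 0.601
grasp_force: 0.0
```

Run:
```python
from h import *
st=bot.read_state();s=capture("scene");d=capture("side");w=capture("wrist")
np.save("scene4.npy",s);np.save("side4.npy",d);np.save("w4.npy",w);np.save("st4.npy",st,allow_pickle=True)
print(st["position"],st["tcp_rot"].round(3),st["joint_positions"].round(1))
sc=cv2.resize(s[190:290,200:320,::-1],(480,400),interpolation=cv2.INTER_CUBIC)
sd=cv2.resize(d[150:280,215:305,::-1],(320,462),interpolation=cv2.INTER_CUBIC)
im=np.zeros((600,800,3),np.uint8);im[:400,:480]=sc;im[:462,480:]=sd;im[400:,:266]=cv2.resize(w[:,:,::-1],(266,200))
cv2.imwrite("pics/c4.png",im)
```

```text
[ 0.43502428 -0.07639413  0.19751796] [[-0.997 -0.08  -0.008]
 [-0.08   0.997  0.003]
 [ 0.008  0.004 -1.   ]] [-2.450e+01  1.870e+01  1.087e+02 -1.000e-01  5.320e+01 -1.191e+02]
```

View pics/c4.png

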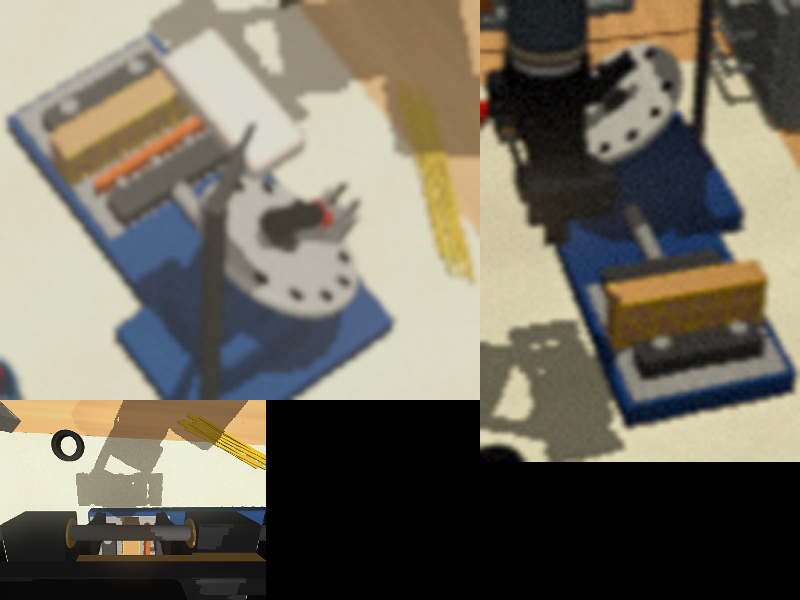

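The scene crop shows the girder standing on the bed between the stop and the orange pad. The wheel's hub is at about (293,240), the red foot at (322,212), and the handle lies over the hub.

Run:
```python
from h import *
cs=cam("scene");y=np.radians(4.6);ex=np.array([np.cos(y),np.sin(y),0]);ey=np.array([-np.sin(y),np.cos(y),0]);o=np.array([.574,.034,0])
for n,uv,yy in [("hub",(273.5,250),.13),("foot",(280.5,243),.13),("grip end",(266.5,247.5),.13),("light mid top",(258,215),.13)]:
    p,d=ray(cs,uv);t=(yy-(p-o)@ey)/(d@ey);q=p+t*d;print(n,q.round(3),"vise",((q-o)@ex).round(3),q[2].round(3))
```

```text
hub [0.535 0.161 0.14 ] vise -0.029 0.14
foot [0.505 0.159 0.161] vise -0.058 0.161
grip end [0.569 0.164 0.197] vise 0.006 0.197
light mid top [0.613 0.168 0.456] vise 0.05 0.456
```

>>> apply_moves(
  plan="0 0 -0.5 0 0 0;-0.1 0.3 -0.6 0 0 0;-0.1 0.6 -0.4 0 0 0;-0.15 0.7 -0.2 0 0 0;-0.15 0.7 0 0 0 0;-0.15 0.7 0 0 0 0;-0.15 0.7 0 0 0 0;-0.2 0.5 0 0 0 0;-0.17 0.38 0 0 0 0;0 0 0 0 -0.01 0",
)

```text
time_s: 8.75
position: [0.488, 0.1588, 0.2833]
tcp_rot: [[-0.994, -0.086, 0.07], [-0.085, 0.996, 0.008], [-0.07, 0.002, -0.998]]
force: [0.1, -0.9, -0.2]
opening: 0.6
grasp_force: 0.0
```

>>> apply_moves(
  plan="0 0 0 0 -0.018 0;0 0 0 0 -0.018 0;0 0 0 0 -0.018 0;0 0 0 0 -0.018 0;0 0 0 0 -0.015 0;0 0 0 0 0 0;0 0 0 0 0 0",
)

```text
time_s: 9.33
position: [0.4825, 0.1551, 0.2825]
tcp_rot: [[-0.818, -0.082, 0.569], [-0.068, 0.997, 0.047], [-0.571, 0.0, -0.821]]
force: [0.3, -0.5, 0.9]
opening: 0.602
grasp_force: 0.0
```

Run:
```python
from h import *
st=bot.read_state();w=capture("wrist")
np.save("w5.npy",w);np.save("st5.npy",st,allow_pickle=True)
print(st["position"],st["tcp_rot"].round(3),st["joint_positions"].round(1))
cv2.imwrite("pics/w5.png",cv2.resize(w[:,:,::-1],(800,600)))
```

```text
[0.48245337 0.15505653 0.28245601] [[-0.818 -0.082  0.569]
 [-0.068  0.997  0.047]
 [-0.571  0.    -0.821]] [  5.4   7.1 119.3  -1.2  18.8 -88.3]
```

View pics/w5.png

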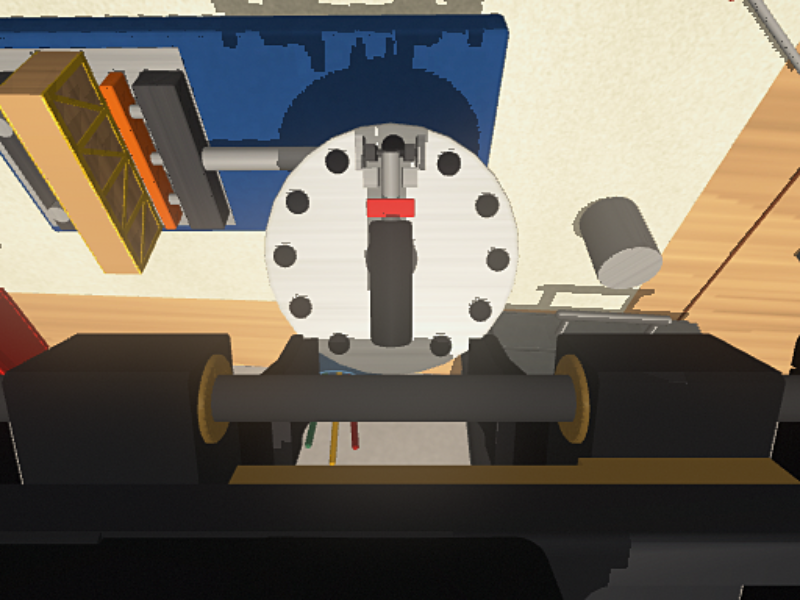

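The wrist view looks along the wheel axis. The disc spans x 264–518 and y 123–375, the pivot is near (392,148), the red foot at (391,207), and the grip covers x 370–412, y 220–346.

```bash
cat >> h.py <<'E'
from scipy.optimize import least_squares
YAW=np.radians(4.6);EX=np.array([np.cos(YAW),np.sin(YAW),0]);EY=np.array([-np.sin(YAW),np.cos(YAW),0]);EZ=np.array([0,0,1.])
c35,s35=np.cos(np.radians(35)),np.sin(np.radians(35))
N=-s35*EX+c35*EZ; HX=c35*EX+s35*EZ
E
python3 - <<'E'
from h import *
st=np.load("st5.npy",allow_pickle=True).item();cw=cam("wrist",st);k=1/1.5625
pts=np.array([(264,250),(518,250),(391,123),(300,337/1.0-0),(482,342),(293,170),(490,170)],float)*k
pts=np.array([(264,250),(518,250),(391,123)],float)*k
def res(h):
    out=[]
    for p in pts:
        o,d=ray(cw,p);t=(h-o)@N/(d@N);out.append(np.linalg.norm(o+t*d-h)-.08)
    return out
# solve: 3 unknowns, 3 eq
r=least_squares(res,st["position"]+.2*st["tcp_rot"][:,2]);h=r.x;print("hub",h.round(4),r.cost)
o=np.array([.574,.034,0]);print("vise",((h-o)@EX).round(4),((h-o)@EY).round(4))
def onplane(uv,off):
    q,d=ray(cw,np.array(uv)*k);t=(h+off*N-q)@N/(d@N);v=q+t*d-h;return (v@HX*1e3).round(1),(v@EY*1e3).round(1)
print("pivot(-62,0)",onplane((392,148),.026),"grip ends",onplane((391,220),.026),onplane((391,346),.026),"foot",onplane((391,207),.026))
T=h-.062*HX+.026*N+.071*HX
print("grip mid",T.round(4)," tip tool coords of grip mid",(st["tcp_rot"].T@(T-st["position"])).round(4))
print("R err: N in tool",(st["tcp_rot"].T@N).round(3))
s=cam("scene");print("hub in scene crop",(proj(s,h)-[200,190])*4,"gripmid",(proj(s,T)-[200,190])*4)
E
```

```text
hub [0.557  0.1592 0.1562] 6.142454785227802e-18
vise -0.0069 0.1262
pivot(-62,0) (np.float64(-65.0), np.float64(0.6)) grip ends (np.float64(-25.7), np.float64(0.0)) (np.float64(50.2), np.float64(0.1)) foot (np.float64(-33.0), np.float64(0.0))
grip mid [0.5495 0.1586 0.1827]  tip tool coords of grip mid [ 0.0018 -0.002   0.1202]
R err: N in tool [ 0.004  0.001 -1.   ]
hub in scene crop [272.86264598 240.88296087] gripmid [281.11612161 222.62360963]
```

Run:
```python
from h import *
st=np.load("st5.npy",allow_pickle=True).item();cw=cam("wrist",st);cs=cam("scene")
def red(a,x0,x1,y0,y1):
    a=a.astype(int);m=(a[...,0]>100)&(a[...,0]>2*a[...,1])&(a[...,0]>2*a[...,2]);z=np.zeros_like(m);z[y0:y1,x0:x1]=m[y0:y1,x0:x1]
    v,u=np.nonzero(z);return np.array([u.mean(),v.mean()]),len(u),u.min(),u.max(),v.min(),v.max()
w=red(np.load("w5.npy"),225,275,115,150);s4=red(np.load("scene4.npy"),265,295,225,260)
print(w,s4)
P=tri([cw,cs],[w[0],s4[0]]);print("foot",P.round(4),"reproj err",(proj(cw,P)-w[0]).round(2),(proj(cs,P)-s4[0]).round(2))
h=np.array([.557,.1592,.1562]);v=P-h;print("in hub frame",(v@HX).round(4),(v@EY).round(4),(v@N).round(4))
s5=capture("scene")
```

```text
(array([249.5, 132.5]), 360, np.int64(235), np.int64(264), np.int64(127), np.int64(138)) (array([281.25, 244.  ]), 4, np.int64(281), np.int64(282), np.int64(243), np.int64(245))
foot [0.5079 0.1596 0.1639] reproj err [ 5.78 -2.37] [-1.16 -0.97]
in hub frame -0.0356 0.0044 0.0343
```

>>> apply_moves(
  plan="0.04 -0.04 0.5 0 0 0;0 0 0.6 0 0 0;0 0 0.6 0 0 0;0 0 0.4 0 0 0;0 0 0.3 0 0 0;0 0 0.2 0 0 0;0 0 0.08 0 0 0;0 0 0 0 0 0;0 0 0 0 0 0",
)

```text
time_s: 10.18
position: [0.5579, 0.1587, 0.172]
tcp_rot: [[-0.817, -0.082, 0.571], [-0.067, 0.997, 0.047], [-0.573, -0.0, -0.82]]
force: [0.4, 0.8, -0.3]
opening: 0.598
grasp_force: 0.0
```

Run:
```python
from h import *
st=bot.read_state();w=capture("wrist");d=capture("side");s=capture("scene")
np.save("w6.npy",w)
print(st["position"],st["force"].round(1))
im=np.zeros((600,800,3),np.uint8);im[:300,:400]=cv2.resize(w[:,:,::-1],(400,300));im[:400,400:]=cv2.resize(s[190:290,220:320,::-1],(400,400),interpolation=cv2.INTER_CUBIC);im[300:,:400]=cv2.resize(d[140:230,215:335,::-1],(400,300),interpolation=cv2.INTER_CUBIC)
cv2.imwrite("pics/c6.png",im)
```

```text
[0.55792154 0.15874487 0.17199669] [ 0.4  0.8 -0.3]
```

View pics/c6.png

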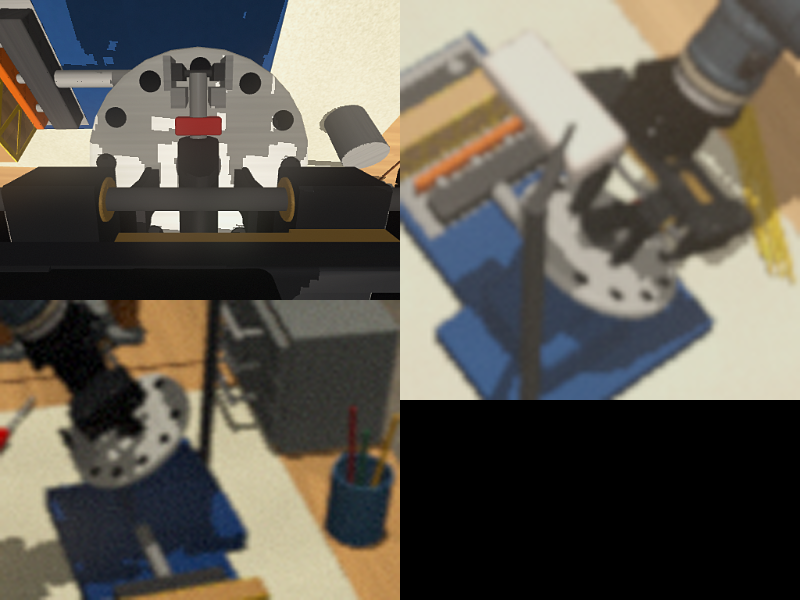

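The wrist panel shows the grip at x 180–217, centred between the fingers, with nothing touching yet.

>>> apply_moves(
  plan="0 0 0.06 0 0 0;0 0 0 0 0 0;0 0 0 0 0 0",
)

```text
time_s: 10.58
position: [0.5591, 0.1588, 0.1694]
tcp_rot: [[-0.817, -0.082, 0.571], [-0.067, 0.997, 0.047], [-0.573, -0.0, -0.82]]
force: [0.6, -0.7, -0.6]
opening: 0.603
grasp_force: 0.0
```

>>> apply_moves(
  plan="0 0 0 0 0 0;0 0 0 0 0 0;0 0 0 0 0 0;0 0 0 0 0 0;0 0 0 0 0 0;0 0 0 0 0 0;0 0 0 0 0 0;0 0 0 0 0 0",
  gripper=-1,
)

```text
time_s: 11.25
position: [0.5591, 0.1592, 0.1691]
tcp_rot: [[-0.817, -0.082, 0.571], [-0.067, 0.997, 0.047], [-0.573, 0.0, -0.82]]
force: [-0.2, 3.5, 0.6]
opening: 0.255
grasp_force: 29.8
```

>>> apply_moves(
  plan="0.01 0 -0.11 0 0 0;0.01 0 -0.11 0 0 0;0.05 0 -0.22 0 0 0;0.085 0 -0.21 0 0 0;0.115 0 -0.19 0 0 0;0.145 0 -0.17 0 0 0",
)

```text
time_s: 11.75
position: [0.5118, 0.1552, 0.1969]
tcp_rot: [[-0.82, -0.081, 0.566], [-0.067, 0.997, 0.047], [-0.568, 0.0, -0.823]]
force: [5.8, 5.4, -15.9]
opening: 0.261
grasp_force: 30.1
```

>>> apply_moves(
  plan="0.2 0 -0.08 0 0 0;0.2 0 -0.1 0 0 0;0.205 0 -0.08 0 0 0",
)

```text
time_s: 12.0
position: [0.485, 0.1526, 0.1953]
tcp_rot: [[-0.815, -0.083, 0.573], [-0.067, 0.997, 0.049], [-0.575, 0.001, -0.818]]
force: [8.4, 12.8, -4.2]
opening: 0.27
grasp_force: 30.0
```

>>> apply_moves(
  plan="0.15 0.03 -0.04 0 0 0;0.15 0.02 -0.04 0 0 0;0.15 0 -0.02 0 0 0;0.1 0 0 0 0 0;0 0 0 0 0 0",
)

```text
time_s: 12.42
position: [0.4616, 0.1518, 0.1914]
tcp_rot: [[-0.828, -0.082, 0.554], [-0.066, 0.997, 0.048], [-0.556, 0.003, -0.831]]
force: [18.3, 1.6, -27.8]
opening: 0.273
grasp_force: 30.0
```

```bash
cat > look.py <<'E'
from h import *
import sys
n=sys.argv[1]
st=bot.read_state();w=capture("wrist");d=capture("side");s=capture("scene")
np.savez(n,w=w,d=d,s=s)
print(st["position"],st["tcp_rot"].round(3),st["force"].round(1),(st["tcp_rot"].T@st["force"]).round(1),st["joint_positions"].round(1))
im=np.zeros((600,800,3),np.uint8);im[:300,:400]=cv2.resize(w[:,:,::-1],(400,300));im[:400,400:]=cv2.resize(s[190:290,220:320,::-1],(400,400),interpolation=cv2.INTER_CUBIC);im[300:,:400]=cv2.resize(d[140:230,215:335,::-1],(400,300),interpolation=cv2.INTER_CUBIC)
cv2.imwrite(f"pics/{n}.png",im)
E
python3 look.py c7
```

```text
[0.46163473 0.15178721 0.19142729] [[-0.828 -0.082  0.554]
 [-0.066  0.997  0.048]
 [-0.556  0.003 -0.831]] [ 18.3   1.6 -27.8] [ 0.2 -0.  33.3] [ 5.000e+00  1.780e+01  1.283e+02 -1.460e+01  1.000e-01 -7.510e+01]
```

View pics/c7.png

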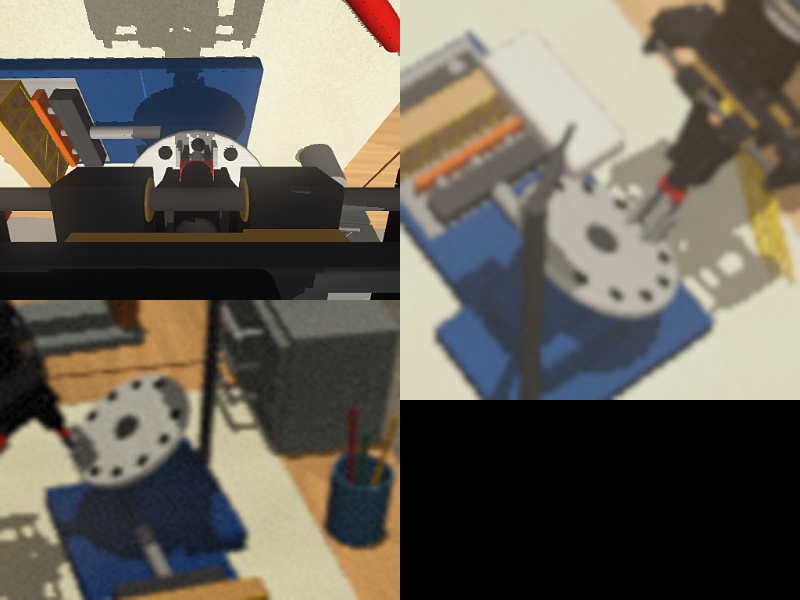

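The handle is now standing out from the wheel. J5 has reached its lower limit, so I'll ease the tool's tilt about the handle and relax the pull.

>>> apply_moves(
  plan="0.02 0 0.04 0 0.006 0;0.02 0 0.02 0 0.008 0;0.02 0 0 0 0.008 0;0.02 0 0 0 0.008 0;0.01 0 0 0 0.006 0;0 0 0 0 0 0;0 0 0 0 0 0",
)

```text
time_s: 13.15
position: [0.4625, 0.1516, 0.1917]
tcp_rot: [[-0.922, -0.081, 0.379], [-0.075, 0.997, 0.032], [-0.38, 0.001, -0.925]]
force: [7.9, 1.4, 4.1]
opening: 0.265
grasp_force: 30.0
```

Run:
```python
from h import *
st=bot.read_state();R=st["tcp_rot"]
print(st["position"],R.round(3),"Ftool",(R.T@st["force"]).round(1),st["joint_positions"].round(1))
g=st["position"]-.0187*R[:,2];pv=np.array([.4915,.1539,.1419]);v=g-pv;print("grasp rel pivot HX,EY,N",(v@HX).round(4),(v@EY).round(4),(v@N).round(4))
# light: white blobs in scene & side
z=np.load("c7.npz")
for n,im in(("scene",z["s"]),("side",z["d"])):
    c=cam(n)
    for x in(-.007,.05):
      P=np.array([.574,.034,0])+x*EX+.13*EY
      print(n,x,[proj(c,P+[0,0,q]).round(0) for q in(.35,.4,.45)])
```

```text
[0.46249181 0.15159215 0.19169158] [[-0.922 -0.081  0.379]
 [-0.075  0.997  0.032]
 [-0.38   0.001 -0.925]] Ftool [-8.9  0.8 -0.8] [  5.   16.9 119.6  -0.3  21.2 -89.4]
grasp rel pivot HX,EY,N 0.0088 0.0 0.0757
scene -0.007 [array([272., 223.]), array([272., 215.]), array([273., 207.])]
scene 0.05 [array([257., 232.]), array([258., 225.]), array([258., 216.])]
side -0.007 [array([255., 134.]), array([255., 121.]), array([255., 108.])]
side 0.05 [array([270., 132.]), array([270., 119.]), array([271., 106.])]
```

>>> apply_moves(
  plan="0.06 0 0 0 0 0;0.04 0 0 0 0 0;0 0 0 0 0 0",
)

```text
time_s: 13.4
position: [0.4568, 0.1511, 0.1891]
tcp_rot: [[-0.922, -0.082, 0.377], [-0.075, 0.997, 0.031], [-0.379, 0.001, -0.926]]
force: [7.8, 1.6, 1.4]
opening: 0.27
grasp_force: 30.0
```

>>> apply_moves(
  plan="0.06 0 0 0 0 0;0.04 0 0 0 0 0;0 0 0 0 0 0",
)

```text
time_s: 13.65
position: [0.4518, 0.1507, 0.1867]
tcp_rot: [[-0.923, -0.082, 0.376], [-0.075, 0.997, 0.031], [-0.377, 0.001, -0.926]]
force: [8.9, 2.6, -2.6]
opening: 0.272
grasp_force: 30.0
```

>>> apply_moves(
  plan="0.06 0 0.01 0 0 0;0.04 0 0.01 0 0 0;0 0 0 0 0 0",
)

```text
time_s: 13.9
position: [0.4457, 0.1501, 0.1829]
tcp_rot: [[-0.925, -0.082, 0.372], [-0.076, 0.997, 0.031], [-0.373, 0.0, -0.928]]
force: [8.4, 1.0, -4.2]
opening: 0.268
grasp_force: 30.0
```

>>> apply_moves(
  plan="-0.01 0 0.06 0 0 0;-0.015 0 0.06 0 0 0;0 0 0 0 0 0",
)

```text
time_s: 14.15
position: [0.448, 0.1504, 0.1777]
tcp_rot: [[-0.926, -0.082, 0.37], [-0.076, 0.997, 0.031], [-0.371, 0.0, -0.929]]
force: [3.9, 0.2, 2.6]
opening: 0.264
grasp_force: 30.0
```

>>> apply_moves(
  plan="-0.015 0 0.06 0 0 0;0 0 0 0 0 0",
)

```text
time_s: 14.32
position: [0.4497, 0.1505, 0.1753]
tcp_rot: [[-0.926, -0.082, 0.37], [-0.076, 0.997, 0.031], [-0.371, 0.0, -0.929]]
force: [2.6, 0.5, 5.1]
opening: 0.263
grasp_force: 30.0
```

>>> apply_moves(
  plan="-0.015 0 0.06 0 0 0;-0.015 0 0.06 0 0 0;0 0 0 0 0 0",
)

```text
time_s: 14.57
position: [0.4532, 0.1508, 0.1702]
tcp_rot: [[-0.926, -0.082, 0.369], [-0.076, 0.997, 0.031], [-0.371, 0.0, -0.929]]
force: [3.0, 0.2, 4.5]
opening: 0.262
grasp_force: 30.0
```

>>> apply_moves(
  plan="-0.015 0 0.06 0 0 0;-0.015 0 0.06 0 0 0;0 0 0 0 0 0",
)

```text
time_s: 14.82
position: [0.4533, 0.1511, 0.1657]
tcp_rot: [[-0.927, -0.083, 0.366], [-0.077, 0.997, 0.03], [-0.367, 0.0, -0.93]]
force: [-11.1, -2.0, 26.3]
opening: 0.266
grasp_force: 30.1
```

Run:
```python
from h import *
st=bot.read_state();R=st["tcp_rot"];print(st["force"].round(1),st["joint_positions"].round(1))
g=st["position"]-.0187*R[:,2];v=g-np.array([.4915,.1539,.1419]);print("rel pivot",(v@HX).round(4),(v@EY).round(4),(v@N).round(4))
s=np.load("scene4.npy");hsv=cv2.cvtColor(s,cv2.COLOR_RGB2HSV).astype(int)
m=((hsv[...,1]<30)&(hsv[...,2]>190)).astype(np.uint8);m[:190]=0;m[245:]=0;m[:,:235]=0;m[:,285:]=0
m=cv2.morphologyEx(m,cv2.MORPH_OPEN,np.ones((3,3)))
c=max(cv2.findContours(m,0,2)[0],key=cv2.contourArea);q=cv2.boxPoints(cv2.minAreaRect(c));print(q.round(1),cv2.contourArea(c))
cs=cam("scene");o=np.array([.574,.034,0])
q=np.array([(165,65),(215,30),(300,140),(252,175)])/4+[200,190]
w=[(25,-60),(-25,-60),(-25,60),(25,60)]
f=lambda p:np.concatenate([proj(cs,o+(p[0]+a/1e3)*EX+(p[1]+b/1e3)*EY+p[2]*EZ)-u for (a,b),u in zip(w,q)])
r=least_squares(f,[0,.13,.4]);print("light top vise",r.x.round(3),r.fun.round(1))
```

```text
[-11.1  -2.   26.3] [  5.1  19.8 121.8  -0.4  16.9 -89.3]
rel pivot -0.0133 0.0002 0.0596
[[240.7 204.8]
 [251.5 195.5]
 [275.3 223. ]
 [264.5 232.3]] 432.0
light top vise [0.022 0.095 0.381] [-0.5 -0.2 -0.3  1.   0.9 -0.  -0.1 -0.7]
```

>>> apply_moves(
  plan="0 0 -0.04 0 0 0;-0.01 0.08 0 0 0 0;-0.01 0.08 -0.01 0 0 0;0 0 0 0 0 0",
)

```text
time_s: 15.15
position: [0.4535, 0.1591, 0.1671]
tcp_rot: [[-0.928, -0.082, 0.364], [-0.077, 0.997, 0.03], [-0.366, 0.0, -0.931]]
force: [-1.4, -0.4, 7.0]
opening: 0.264
grasp_force: 30.0
```

>>> apply_moves(
  plan="-0.03 0.16 -0.01 0 0 0;-0.12 0.3 -0.03 0 0 0;-0.21 0.26 -0.04 0 -0.0075 0;-0.27 0.2 -0.04 0 -0.0075 0;0 0 0 0 0 0",
)

```text
time_s: 15.57
position: [0.4771, 0.2073, 0.1851]
tcp_rot: [[-0.888, -0.083, 0.452], [-0.075, 0.997, 0.037], [-0.453, -0.001, -0.891]]
force: [-0.0, -3.9, 8.2]
opening: 0.264
grasp_force: 30.0
```

```bash
cat > ck.py <<'E'
from h import *
st=bot.read_state();R=st["tcp_rot"]
h=np.array([.557,.1592,.1562]);g=st["position"]-.0187*R[:,2];v=g-h
z=R[:,2];print("t",st["time_s"],"hub coords HX,EY,N",(v@HX).round(4),(v@EY).round(4),(v@N).round(4),"Ftool",(R.T@st["force"]).round(1),"J",st["joint_positions"].round(1),"tilt",np.degrees(np.arctan2(z@EX,-z[2])).round(1))
print("HX in tool",(R.T@HX).round(3),"EY",(R.T@EY).round(3),"-N",(-R.T@N).round(3))
E
python3 ck.py
```

```text
t 15.5667 hub coords HX,EY,N -0.0429 0.0544 0.0856 Ftool [-3.4 -3.9 -7.5] J [ 13.6  20.1 118.5 -15.4  15.3 -67.3] tilt 27.0
HX in tool [-0.99  -0.003 -0.14 ] EY [-0.003  1.     0.001] -N [-0.14  -0.001  0.99 ]
```

>>> apply_moves(
  plan="-0.315 0.125 -0.03 0 -0.0075 0;-0.34 0.04 -0.015 0 -0.0075 0;-0.34 -0.04 -0.005 0 -0.0075 0;-0.3 -0.125 0 0 0 0;0 0 0 0 0 0",
)

```text
time_s: 15.98
position: [0.5319, 0.2125, 0.2215]
tcp_rot: [[-0.815, -0.085, 0.574], [-0.069, 0.996, 0.049], [-0.576, 0.001, -0.817]]
force: [-4.8, 5.4, 8.7]
opening: 0.271
grasp_force: 30.0
```

```bash
python3 ck.py
```

```text
t 15.9833 hub coords HX,EY,N 0.0205 0.0551 0.0841 Ftool [-1.5  5.8 -9.6] J [ 13.2  19.4 115.5 -25.1  11.2 -58.5] tilt 35.2
HX in tool [-1.    -0.003  0.003] EY [-0.003  1.     0.003] -N [ 0.003 -0.003  1.   ]
```

>>> apply_moves(
  plan="-0.25 -0.2 -0.02 0 0 0;-0.19 -0.26 0 0 0 0;-0.12 -0.3 0 0 0 0;-0.04 -0.32 0 0 0 0;0 0 0 0 0 0",
)

```text
time_s: 16.4
position: [0.5628, 0.1582, 0.2404]
tcp_rot: [[-0.812, -0.08, 0.578], [-0.065, 0.997, 0.047], [-0.58, 0.0, -0.815]]
force: [3.2, -2.1, 4.8]
opening: 0.27
grasp_force: 30.0
```

```bash
python3 ck.py
```

```text
t 16.4 hub coords HX,EY,N 0.0528 -0.0015 0.0844 Ftool [-5.3 -2.3 -2.1] J [  4.8  17.7 113.7  -0.5  13.1 -89.3] tilt 35.4
HX in tool [-1.     0.     0.007] EY [0. 1. 0.] -N [ 0.007 -0.     1.   ]
```

>>> apply_moves(
  plan="0.06 -0.32 0 0 0 0;0.14 -0.3 0 0 0 0;0.21 -0.255 0 0 0 0;0.26 -0.2 0 0 0 0;0 0 0 0 0 0",
)

```text
time_s: 16.82
position: [0.5379, 0.1023, 0.2196]
tcp_rot: [[-0.815, -0.076, 0.574], [-0.064, 0.997, 0.042], [-0.575, -0.002, -0.818]]
force: [-0.9, -10.3, 5.2]
opening: 0.272
grasp_force: 30.1
```

```bash
python3 ck.py
```

```text
t 16.8167 hub coords HX,EY,N 0.017 -0.0551 0.0842 Ftool [ -1.6 -10.2  -5.2] J [  -3.5   17.4  120.1   30.1    8.8 -126.3] tilt 35.1
HX in tool [-1.     0.002  0.002] EY [ 0.002  1.    -0.004] -N [0.002 0.004 1.   ]
```

>>> apply_moves(
  plan="0.31 -0.12 0.01 0 0.0075 0;0.335 -0.035 0.02 0 0.0075 0;0 0 0 0 0 0;0 0 0 0 0 0",
)

```text
time_s: 17.15
position: [0.5097, 0.0949, 0.1995]
tcp_rot: [[-0.869, -0.082, 0.488], [-0.071, 0.997, 0.04], [-0.49, 0.001, -0.872]]
force: [-8.4, -9.6, 7.4]
opening: 0.269
grasp_force: 30.0
```

```bash
python3 ck.py
python3 - <<'E'
from h import *
w=capture("wrist");d=capture("side");s=capture("scene");np.savez("m270",w=w,d=d,s=s)
for n,im in(("wrist",w),("side",d),("scene",s)):
    hsv=cv2.cvtColor(im,cv2.COLOR_RGB2HSV).astype(int)
    m=((hsv[...,0]>=3)&(hsv[...,0]<=14)&(hsv[...,1]>170)&(hsv[...,2]>90)).astype(np.uint8)
    k,l,stt,ce=cv2.connectedComponentsWithStats(m)
    print(n,[(stt[i].tolist(),ce[i].round(1).tolist()) for i in range(1,k) if stt[i,4]>15])
# expected pixel of pad
for n in("side","scene","wrist"):
    print(n,proj(cam(n),np.array([.574,.034,.05])-.1*EY).round(0))
E
```

```text
t 17.15 hub coords HX,EY,N -0.0161 -0.0603 0.0841 Ftool [  4.3  -8.8 -11. ] J [  -4.6   17.6  120.8   20.    13.4 -117.5] tilt 29.3
HX in tool [-0.995 -0.001 -0.099] EY [-0.001  1.     0.001] -N [-0.099 -0.001  0.995]
wrist [([60, 82, 60, 116, 1993], [88.7, 136.0]), ([6, 270, 27, 25, 357], [18.0, 279.1])]
side [([329, 249, 8, 8, 49], [332.0, 252.3]), ([352, 263, 36, 11, 50], [368.0, 265.8]), ([309, 371, 61, 13, 207], [341.1, 377.7])]
scene [([166, 139, 28, 25, 155], [180.2, 150.3]), ([130, 176, 13, 11, 54], [135.8, 180.9]), ([130, 207, 29, 19, 174], [145.5, 215.3]), ([220, 215, 25, 16, 47], [231.6, 222.6]), ([326, 275, 5, 24, 91], [328.1, 286.5])]
side [272. 237.]
scene [231. 221.]
wrist [ 89. 151.]
```

```bash
cat > pad.py <<'E'
from h import *
O=np.array([.574,.034,0])
def face(im,st,hi=200):
    cw=cam("wrist",st);hsv=cv2.cvtColor(im,cv2.COLOR_RGB2HSV).astype(int)
    m=((hsv[...,0]>=3)&(hsv[...,0]<=14)&(hsv[...,1]>150)&(hsv[...,2]>60)).astype(np.uint8)
    k,l,s,c=cv2.connectedComponentsWithStats(m[:hi]);i=1+np.argmax(s[1:,4]);m=l==i
    out=[]
    for v in range(s[i,1]+10,s[i,1]+s[i,3]-10,4):
        u=np.nonzero(m[v])[0]
        if not len(u):continue
        a=onz(cw,(u[0]-.5,v),.054)-O;b=onz(cw,(u[-1]+.5,v),.054)-O
        # dark carrier: first dark pixel right of orange, and its end
        g=im[v].astype(int).max(1);
        out.append([v,u[0],u[-1],a@EX*1e3,a@EY*1e3,b@EY*1e3])
    return np.array(out).round(1)
if __name__=="__main__":
    st=np.load("st5.npy",allow_pickle=True).item()
    print(face(np.load("w5.npy"),st)[::3])
    st=bot.read_state();np.save("st270.npy",st,allow_pickle=True)
    im=np.load("m270.npz")["w"];print(face(im,st)[::3])
    for v in(100,120,140):print(v,im[v,40:190:2].max(1).tolist())
    w5=np.load("w5.npy");
    for v in(60,80,100):print(v,w5[v,50:160:2].max(1).tolist())
E
python3 pad.py
```

```text
[[ 56.   63.   82.  -65.2 -72.2 -51.1]
 [ 68.   69.   81.  -51.7 -71.8 -57.7]
 [ 80.   75.   92.  -37.3 -71.3 -51.1]
 [ 92.   80.   97.  -21.9 -72.  -51.1]
 [104.   87.   96.   -5.5 -70.3 -58.3]
 [116.   92.  107.   12.  -71.  -51.1]
 [128.   98.  107.   30.8 -70.4 -57.6]]
[[  92.    61.    82.   -67.   -99.4  -80.4]
 [ 104.    64.    86.   -55.5 -101.5  -81.1]
 [ 116.    70.    84.   -43.4 -101.   -87.3]
 [ 128.    76.    96.   -30.5 -100.4  -80.7]
 [ 140.    81.   101.   -16.7 -100.8  -80.4]
 [ 152.    87.   106.    -2.1 -100.3  -80.2]
 [ 164.    93.   111.    13.5  -99.7  -79.9]
 [ 176.    98.   109.    30.3 -100.1  -87.2]]
100 [89, 99, 97, 94, 94, 99, 88, 86, 79, 86, 93, 68, 248, 234, 235, 237, 226, 97, 103, 92, 103, 98, 98, 71, 81, 80, 83, 85, 86, 81, 80, 83, 82, 83, 88, 82, 81, 82, 83, 77, 37, 41, 40, 39, 28, 198, 178, 178, 180, 179, 180, 178, 180, 179, 181, 181, 181, 181, 182, 181, 182, 190, 131, 132, 132, 133, 132, 132, 132, 129, 130, 130, 131, 131, 130]
120 [236, 77, 100, 102, 87, 93, 90, 92, 87, 99, 102, 100, 97, 91, 87, 114, 160, 235, 233, 235, 229, 153, 105, 93, 106, 102,
[... 624 characters left out ...]
5, 233, 137, 100, 90, 101, 95, 94, 51, 77, 77, 83, 83, 76, 81, 81, 82, 84, 82, 81, 77, 73, 29, 35, 35, 28, 115, 132, 130, 130, 129, 130, 130, 126, 128, 127, 127, 127, 127, 127, 127, 127, 127, 127, 127]
80 [83, 100, 94, 89, 119, 96, 97, 88, 90, 85, 83, 72, 90, 242, 234, 237, 231, 95, 104, 104, 99, 98, 75, 78, 79, 84, 80, 77, 79, 82, 81, 81, 82, 81, 83, 62, 34, 36, 35, 53, 115, 131, 130, 129, 132, 132, 128, 128, 131, 131, 132, 130, 130, 130, 130]
100 [85, 100, 90, 86, 88, 85, 89, 98, 91, 82, 83, 92, 93, 94, 109, 99, 83, 207, 235, 233, 240, 149, 103, 160, 170, 170, 178, 76, 83, 86, 82, 78, 83, 80, 83, 83, 80, 83, 78, 33, 175, 166, 167, 166, 166, 169, 170, 169, 169, 168, 168, 170, 169, 170, 170]
```

```bash
cat >> pad.py <<'E'
def comp(im,st):
    cw=cam("wrist",st);o=[]
    for v,u0,u1,*_ in face(im,st):
        v=int(v);u0=int(u0);g=im[v].astype(int).max(1)
        # carrier top: longest run of 70..92 after orange
        r=[u for u in range(u0+10,u0+75) if g[u]<58]
        if not r:continue
        a=onz(cw,(u0-.5,v),.054);b=onz(cw,(r[0]-.5,v),.054)
        o.append([(a-O)@EY*1e3,(b-a)@EY*1e3])
    o=np.array(o);return np.median(o,0).round(2),o[:,1].round(1)
E
cat > c.py <<'E'
from pad import *
st=np.load("st5.npy",allow_pickle=True).item();print(comp(np.load("w5.npy"),st))
print(comp(np.load("m270.npz")["w"],np.load("st270.npy",allow_pickle=True).item()))
E
python3 c.py
```

```text
(array([-71.26,  51.1 ]), array([51.7, 22.4, 51.7, 51.1, 22. , 22.2, 51.6, 51.1, 51.6, 52.2, 51.6,
       21.3, 49.7, 22.1, 50.9, 51.5, 50.8, 51.4, 50.7, 56.6]))
(array([-100.56,   49.93]), array([19.8, 49.6, 49.2, 50.5, 50.1, 20.8, 50.2, 49.8, 49.4, 49.9, 50.4,
       50. , 50.5, 49.1, 49.6, 50.2, 49.7, 50.3, 51.9, 48.3, 49.9, 56.9,
       56.5, 56.1]))
```

>>> apply_moves(
  plan="0.17 0.02 0.02 0 0.004 0;0.17 0.03 0.02 0 0.004 0;0.16 0.05 0.025 0 0.004 0;0.155 0.08 0.025 0 0.003 0;0 0 0 0 0 0;0 0 0 0 0 0",
)

```text
time_s: 17.8
position: [0.482, 0.1036, 0.1813]
tcp_rot: [[-0.911, -0.084, 0.404], [-0.075, 0.997, 0.036], [-0.406, 0.002, -0.914]]
force: [-7.4, 2.7, 13.5]
opening: 0.267
grasp_force: 30.0
```

```bash
python3 ck.py
cat > m.py <<'E'
from pad import *
import sys
st=bot.read_state();w=capture("wrist");np.savez(sys.argv[1],w=w);np.save(sys.argv[1]+"st.npy",st,allow_pickle=True)
print(comp(w,st))
E
python3 m.py m300
```

```text
t 17.8 hub coords HX,EY,N -0.0469 -0.0495 0.0843 Ftool [  1.1   3.4 -15.2] J [  -3.    18.4  121.1   11.1   17.2 -107.7] tilt 23.9
HX in tool [-0.981 -0.001 -0.192] EY [-0.002  1.     0.003] -N [-0.192 -0.004  0.981]
(array([-103.4 ,   49.36]), array([48.5, 48.9, 50.3, 49.8, 49.4, 49.8, 49.4, 48.9, 20.3, 49.8, 49.3,
       49.8]))
```

>>> apply_moves(
  plan="0.21 0.18 0.01 0 0 0;0.165 0.225 0.02 0 0.003 0;0 0 0 0 0 0;0 0 0 0 0 0",
)

```text
time_s: 18.18
position: [0.4653, 0.1222, 0.1719]
tcp_rot: [[-0.918, -0.084, 0.388], [-0.077, 0.996, 0.034], [-0.389, 0.002, -0.921]]
force: [-2.7, 3.6, 4.5]
opening: 0.265
grasp_force: 30.0
```

```bash
python3 ck.py; python3 m.py m330
```

```text
t 18.1833 hub coords HX,EY,N -0.0644 -0.0296 0.0853 Ftool [ 0.4  3.8 -5.1] J [ 1.000e-01  1.900e+01  1.223e+02  6.900e+00  1.600e+01 -1.010e+02] tilt 22.9
HX in tool [-0.978 -0.002 -0.21 ] EY [-0.003  1.     0.003] -N [-0.21  -0.004  0.978]
(array([-103.07,   46.53]), array([17.2, 47.5, 46.1, 46.5, 47. , 46.5, 46.9]))
```

>>> apply_moves(
  plan="0.1 0.22 0.02 0 0 0;0 0 0 0 0 0;0 0 0 0 0 0",
)

```text
time_s: 18.48
position: [0.4611, 0.1321, 0.1693]
tcp_rot: [[-0.918, -0.083, 0.389], [-0.076, 0.997, 0.034], [-0.39, 0.001, -0.921]]
force: [-2.9, 1.3, 3.4]
opening: 0.268
grasp_force: 30.0
```

```bash
python3 ck.py; python3 m.py m341
```

```text
t 18.4833 hub coords HX,EY,N -0.0687 -0.0194 0.0851 Ftool [ 1.3  1.6 -4.3] J [  1.8  19.3 122.6   4.7  15.2 -97.2] tilt 23.0
HX in tool [-0.978 -0.002 -0.209] EY [-0.003  1.     0.002] -N [-0.209 -0.003  0.978]
(array([-103.2 ,   45.59]), array([16.3, 45.6, 46.1, 45.6, 46. , 45.5]))
```

>>> apply_moves(
  plan="0 0 0 0 0 0;0 0 0 0 0 0;0 0 0 0 0 0;0 0 0 0 0 0;0 0 0 0 0 0;0 0 0 0 0 0",
  gripper=0.3,
)

```text
time_s: 19.03
position: [0.4634, 0.1318, 0.1703]
tcp_rot: [[-0.916, -0.082, 0.393], [-0.075, 0.997, 0.033], [-0.394, 0.001, -0.919]]
force: [-0.3, 0.7, 0.4]
opening: 0.609
grasp_force: 0.0
```

>>> apply_moves(
  plan="0.04 0 -0.2 0 0 0;0.08 0 -0.4 0 0 0;0.12 0 -0.6 0 0 0;0.14 0 -0.7 0 0 0;0.14 0 -0.7 0 0 0;0 0 0 0 0 0;0 0 0 0 0 0",
)

```text
time_s: 19.62
position: [0.3886, 0.1258, 0.2815]
tcp_rot: [[-0.914, -0.083, 0.398], [-0.076, 0.997, 0.033], [-0.399, 0.001, -0.917]]
force: [0.2, -0.1, -0.1]
opening: 0.65
grasp_force: 0.0
```

```bash
python3 look.py c8; python3 m.py mend
```

```text
[0.38856031 0.12576009 0.28146922] [[-0.914 -0.083  0.398]
 [-0.076  0.997  0.033]
 [-0.399  0.001 -0.917]] [ 0.2 -0.1 -0.1] [-0.2 -0.2  0.2] [  1.   -0.7 121.9   2.6  35.3 -95.6]
(array([-103.49,   45.62]), array([46.5, 45.6, 46.1, 45.1, 42.8]))
```

View pics/c8.png

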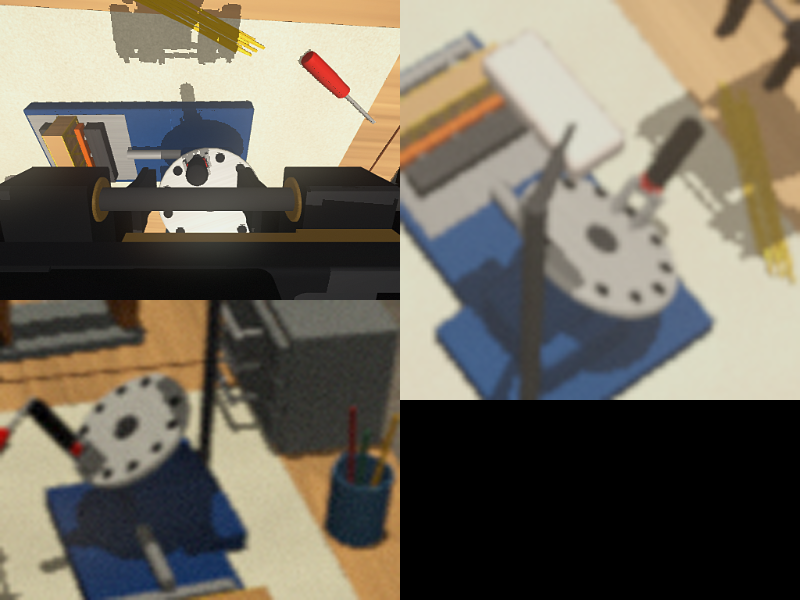

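The crank handle stands out at (675,155) with its red foot seated, and the wheel is wound. The girder is held between stop and pad, the pad is pressed back about 5.8 mm, and the gripper is clear.

```bash
python3 -c "
from rig import bot
print(bot.hand_in())"
```

```text
the job is handed in; nothing more can be done
None
```

The job is handed in: the girder is clamped upright in the vise with the pad pressed back about 5.8 mm, the crank is out and latched, and the robot is touching nothing, at about 20 s of the 72 s allowed.

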